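Feel along the bead of a swan-neck moulding

TASK

Feel whether the bead on the S-curved swan-neck moulding is smooth: set the closed fingertips lightly on the bead at its very end on the square-cut side, run them along its crest, following the curve and without lifting off on the way, right up to the round rosette, then lift away. Only touch the piece, with a light hand: do not press hard, pick it up or push it out of place, and leave the straight moulding, the tools and the tin where they are.

Things in the scene. Friction and masses are not known exactly. Their poses are not given: they have to be found in the camera images.
- swan_board: S-curved swan-neck moulding glued face up on a plywood board, one loose piece of about 1 kg on the bench. Board 340 (local x) x 190 x 18 mm; origin at the centre of its underside. Moulding 290 mm along its curve, 40 mm wide, 22 mm high plus the bead; its square-cut end lies towards local -x, its rosette towards +x. Any yaw is possible
- bead: the half-round bead, 16 mm wide, that stands 8 mm proud along the middle of the moulding's top and follows its S-curve from the square-cut end to the rosette; its crest is 48 mm above the bench all along. Rigid hardwood, does not yield: fast touchdowns jolt it. Part of the same piece, same frame as swan_board
- rosette (a point): centre of the top of the carved round rosette, diameter 50 mm, that ends the moulding; its petals stand about level with the bead's crest (48 mm above the bench) and its centre boss, 20 mm across, 6 mm above that
- bead0 (a point): point on the bead's crest, 12 mm along the curve from the square-cut end. Between neighbouring points bead0 to bead6 the curve departs less than 2 mm from a straight line
- bead1 (a point): point on the bead's crest, 48 mm along the curve from the square-cut end
- bead2 (a point): point on the bead's crest, 84 mm along the curve from the square-cut end
- bead3 (a point): point on the bead's crest, 120 mm along the curve from the square-cut end
- bead4 (a point): point on the bead's crest, 156 mm along the curve from the square-cut end
- bead5 (a point): point on the bead's crest, 192 mm along the curve from the square-cut end
- bead6 (a point): point on the bead's crest, 228 mm along the curve from the square-cut end, 37 mm short of the rosette's rim: room enough there for closed fingertips, about 30 mm across
- straight_moulding: bystander: a straight length of the same moulding, 240 x 40 mm, crest 30 mm high, both ends square, no rosette, lying loose on the bench; origin at the centre of its underside, along local x
- gouge: bystander: a carving gouge lying beside the carving board, 210 mm long, 24 mm thick at its wooden handle; origin under its middle, along local x
- wax_tin: bystander: a round steel wax tin, diameter 64 mm, 45 mm high, beside the carving board; origin under its centre
- sanding_block: bystander: a cork sanding block 100 x 60 x 32 mm, beside the straight moulding; origin under its centre
- mallet: bystander: a round carver's mallet standing on its head at the back of the bench, head diameter 90 mm, 240 mm high in all; origin under its centre
- brush: bystander: a dusting brush lying at the right of the bench; origin near its middle, along local x
- try_square: bystander: a try square lying at the left of the bench, stock 120 mm along local x, steel blade 160 mm; origin under the stock's middle

How it is judged:
By the outcome, as a careful person would: the job done as asked, in the order asked, and still so for the second after the job is handed in, with the robot touching nothing.
It also fails if it takes over 58 s, if anything falls off the work surface, if the arm or the gripper's body presses on something with over 40 N, if the wrist force passes 120 N, or if a joint passes its speed limit or range.

ROBOT

A 6-joint arm with a two-finger parallel gripper is mounted at the origin on the work surface. World frame = base frame: x ahead of the robot, y to its left, z up, the work surface at z = 0. Lengths are in m, angles in rad, forces in N, time in s.
With the tool pointing down it reaches from about 0.275 to 0.825 m from the base axis. Payload 5.2 kg.
Tool frame: the origin (TCP) lies between the finger pads, 19 mm behind the fingertips; this is the grasp point; z points along the fingers, y is the line along which they close (so a half turn about z gives the same grasp; the last joint's range is limited). The gripper opens to 93 mm and grips with 3 to 60 N. Pads are 15 mm wide; open, the fingers measure 128 mm over their backs; the gripper's body (75 mm by 188 mm) begins 65 mm behind the grasp point.
Start: joints at [-1.499, 0.259, 1.535, -0, 1.348, -0.203], TCP at [0.149, -0.529, 0.237] pointing down, gripper open.
Joint ranges: [-3.14, 3.14], [-0.91, 2.08], [0.19, 2.58], [-1.22, 4.36], [0.22, 2.71], [-3.12, 3.12]. Speed limits (rad/s): [2.57, 2.57, 3.14, 3.14, 3.14, 3.14].

INTERFACE

Orientations are given as a 3x3 rotation matrix whose columns are the frame's x, y, z axes.
In Python, from station import * gives the robot as it stands. The module is installed in compiled form; this text tells all that it offers.
- The arm moves only by the tool apply_moves, never from a script. Its argument "targets" is a list of rows, each a list of 5 numbers: the shift along the tool's x, y, z normalised to -1 to 1, where 1 is 4 cm, then the turn about the tool's z normalised to -1 to 1, where 1 is 0.08 rad, then the opening, from 0 (shut) to 1 (fully open). A call has 1 to 10 rows; each row shifts and turns the commanded pose from where the row before left it, along the tool's axes as they then stand; what a row does not reach is not made up. A row lasts 1/12 s, in which the tool goes at most 41.7 mm and 7.16 degrees, less where a joint would pass 70% of its speed; a pose out of reach is approached as far as the arm can. A call with a number of a shift or a turn outside -1 to 1 is refused whole. A call with a gripper value outside its range is refused whole. The fingers move at their own pace and stop on an object; "newtons" is the grip in N (left out, the last holds). Time passes only in rows, so rows that do not move let the fingers close. It gives the time, the measured TCP pose, the force, the opening and the grip force at its end, in the units of the state.
- read_state(): the state, without advancing time (a new reading comes with each control period).
- snapshot(name): name is "side" or "top"; returns the picture (420x560x3 uint8, blue, green, red); there is no depth.
- camera_model(name): a dict with "K" (3x3 intrinsics, pixels), "dist" ([k1, k2, p1, p2, k3] as OpenCV has them; the pictures are not rectified), "camera_from_world" (4x4, takes a point from world to camera coordinates). Camera axes: x right, y down, z forward; pixel columns grow to the right and rows downward; lengths in m; the calibration is good to about 2 mm. A picture is of the moment at which its call begins. camera_model takes no time and is no camera call.
- close_job(): hands the job in; it is judged then, once.
The state is a dict: "time_s": time; "q": joint angles; "joint_vel": joint speeds; "effort": joint torques, N m; "tcp_pos": TCP position; "tcp_rot": TCP orientation; "ft_force": force on the tool from outside, world axes, zero at the start; "torque": the same for the moment, N m; "gripper_width": opening from 0.0 (shut) to 1.0 (fully open); "finger_force": force on a finger pad.
Only numpy, scipy, OpenCV 4.12 (cv2) and the standard library are available. Lean on these libraries where they do the work, as an engineer would, in place of code of your own. Each camera call takes 0.05 s, during which the arm holds its last target. There are 200 camera calls.

## Working session

There is one attempt and no reset: what is moved stays moved. The work goes in short steps, Python scripts to look and compute and a tool call to move; the robot and the scene stay as the last step left them, time stands still between calls to the robot, and variables do not carry over. Pictures are saved under pics/ and viewed, at most 10 in all, crops included, and the job is handed in when it is done.

Besides the shell and the picture viewer there is one more tool, called after "Call:" as name(argument=value, ...), one argument or row to a line, values as JSON. apply_moves: Moves the arm, as the interface text tells. Scaled input: -1 to 1 covers 4 cm each way for a shift and 0.08 rad each way for a turn. Its arguments: {"type":"object","properties":{"targets":{"type":"array"},"newtons":{"type":"number"}},"required":["targets"]}

```bash
mkdir -p pics; python3 - <<'E'
from station import *
import cv2,numpy as np
for n in("top","side"):
    cv2.imwrite(f"pics/{n}0.png",snapshot(n)); m=camera_model(n)
    np.set_printoptions(precision=4,suppress=True)
    print(n,np.array(m["K"]),m["dist"],np.array(m["camera_from_world"]))
s=read_state();print(s)
E
```

```text
top [[475.4042   0.     281.8461]
 [  0.     475.4042 215.0783]
 [  0.       0.       1.    ]] [0.0098 0.     0.     0.     0.    ] [[ 0.0191 -0.9998  0.0054 -0.0485]
 [-0.9871 -0.0197 -0.1591  0.5727]
 [ 0.1592 -0.0023 -0.9873  1.518 ]
 [ 0.      0.      0.      1.    ]]
side [[481.0735   0.     280.8   ]
 [  0.     481.0735 216.3459]
 [  0.       0.       1.    ]] [-0.127  0.     0.     0.     0.   ] [[-0.7129 -0.7013 -0.0024  0.3934]
 [-0.5384  0.5494 -0.639   0.3873]
 [ 0.4494 -0.4543 -0.7692  1.3972]
 [ 0.      0.      0.      1.    ]]
{'time_s': 0.1, 'q': array([-1.4988,  0.2593,  1.536 , -0.    ,  1.348 , -0.2028]), 'joint_vel': array([-0.0006,  0.0011, -0.003 , -0.0009,  0.0002,  0.0019]), 'effort': array([  0.0025, -43.8209, -28.4645,   0.0721,   0.0362,  -0.0001]), 'tcp_pos': array([ 0.1492, -0.5289,  0.2367]), 'tcp_rot': array([[ 0.9625,  0.2713, -0.0001],
       [ 0.2713, -0.9625,  0.0016],
       [ 0.0003, -0.0016, -1.    ]]), 'ft_force': array([ 0.4021, -0.4599, -0.1586]), 'torque': array([-0.0088, -0.0291,  0.0196]), 'finger_force': 0.0, 'gripper_width': 1.0027773014933843}
```

View pics/top0.png

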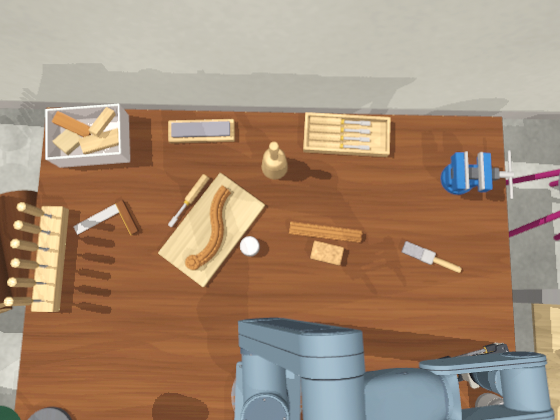

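View pics/side0.png

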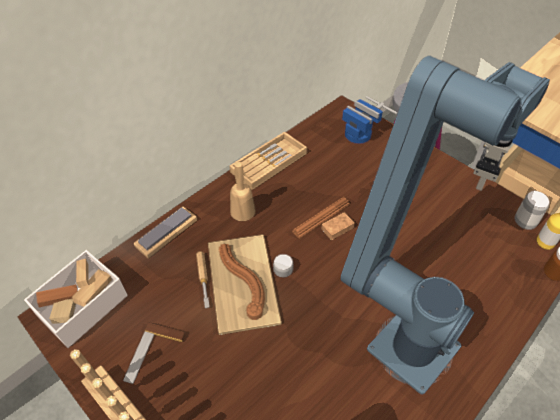

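The top picture shows the board around (212,230), with the square-cut end at about (223,188) and the rosette at about (193,262). In the side picture these are at (224,247) and (254,311). I'll rectify both views onto the crest plane and compare them.

```bash
cat > h.py <<'E'
import cv2,numpy as np
from station import *
np.set_printoptions(precision=4,suppress=True)
def proj(n,P):
    m=camera_model(n);T=np.array(m["camera_from_world"])
    return cv2.projectPoints(np.asarray(P,float).reshape(-1,3),cv2.Rodrigues(T[:3,:3])[0],T[:3,3],np.array(m["K"]),np.array(m["dist"]))[0][:,0]
def plane(n,px,z):
    m=camera_model(n);T=np.array(m["camera_from_world"])
    u=cv2.undistortPoints(np.asarray(px,float).reshape(-1,1,2),np.array(m["K"]),np.array(m["dist"]))[:,0]
    R=T[:3,:3];c=-R.T@T[:3,3];d=np.c_[u,np.ones(len(u))]@R
    return c+d*((z-c[2])/d[:,2])[:,None]
def ortho(n,img,x1,y1,nx,ny,s,z): # image row->-x from x1, col->-y from y1
    r,c=np.mgrid[:nx,:ny]
    P=np.stack([x1-r*s,y1-c*s,np.full(r.shape,z)],-1)
    uv=proj(n,P).reshape(nx,ny,2).astype(np.float32)
    return cv2.remap(img,uv[...,0],uv[...,1],cv2.INTER_CUBIC)
E
python3 - <<'E'
from h import *
a=plane("top",[[223,188],[193,262]],.048);b=plane("side",[[224,247],[254,311]],.048);print(a,b)
c=a.mean(0)
x1,y1,s=round(c[0]+.18,2),round(c[1]+.12,2),.0006
print(x1,y1)
o=[ortho(n,cv2.imread(f"pics/{n}0.png"),x1,y1,600,400,s,.048) for n in("top","side")]
for i in o:
    for k in range(0,600,50): cv2.line(i,(0,k),(6,k),(255,255,255),1)
    for k in range(0,400,50): cv2.line(i,(k,0),(k,6),(255,255,255),1)
cv2.imwrite("pics/ortho.png",np.hstack(o))
E
```

```text
[[0.6602 0.1594 0.048 ]
 [0.414  0.2467 0.048 ]] [[0.6474 0.1684 0.048 ]
 [0.4062 0.2616 0.048 ]]
0.72 0.32
```

View pics/ortho.png

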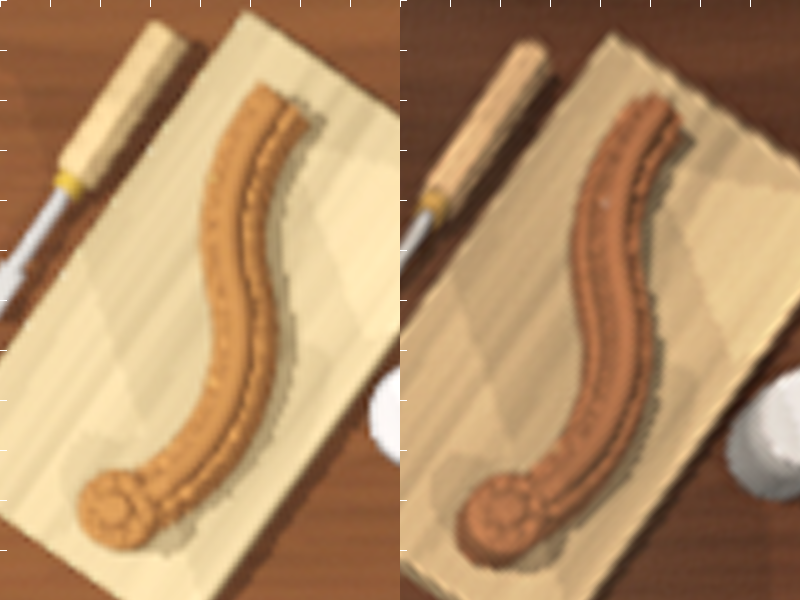

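Left (top view): square end at about (262-305,85-122), rosette centre (117,510). Right (side view): rosette (103,518). The views disagree by about 8 mm, so I'll triangulate features of known height to find the bias.

```bash
python3 - <<'E'
from h import *
from scipy.optimize import least_squares
x1,y1,s=.72,.32,.0006
# ortho pix (top),(side)  features
F={"rosette":((117,510),(103,518)),"boardN":((247,12),(212,35)),"boardSWtop":((2,520),(-1,0)),
"squareL":((262,84),(238,100)),"gouge ferrule":((70,185),(34,205))}
for k,(a,b) in F.items():
    if b[0]<0: continue
    uv=[proj(n,[x1-p[1]*s,y1-p[0]*s,.048])[0] for n,p in(("top",a),("side",b))]
    f=lambda P:np.r_[proj("top",P)[0]-uv[0],proj("side",P)[0]-uv[1]]
    r=least_squares(f,[.5,.2,.04],x_scale=.01);print(k,uv,r.x,r.fun)
for n in("top","side"):
    T=np.array(camera_model(n)["camera_from_world"]);print(n,-T[:3,:3].T@T[:3,3])
# enlarged raw crops
t=cv2.imread("pics/top0.png")[165:295,150:275];d=cv2.imread("pics/side0.png")[225:340,195:295]
t=cv2.resize(t,None,fx=3.4,fy=4.6,interpolation=2)
t=cv2.resize(cv2.imread("pics/top0.png")[170:290,150:250],None,fx=4,fy=4,interpolation=2)
d=cv2.resize(cv2.imread("pics/side0.png")[225:345,195:295],None,fx=4,fy=4,interpolation=2)
cv2.imwrite("pics/raw.png",np.hstack([t,d]))
E
```

```text
rosette [array([192.0339, 261.991 ]), array([254.1236, 309.6495])] [0.4153 0.2528 0.0331] [-0.0819 -0.1238  0.134   0.0302]
boardN [array([219.8895, 172.4694]), array([208.2007, 242.4082])] [0.7231 0.1774 0.0101] [-0.1478 -0.2109  0.2499  0.0683]
squareL [array([222.0879, 185.1988]), array([219.4599, 246.3817])] [0.6758 0.1664 0.0221] [-0.0811 -0.1171  0.1377  0.0363]
gouge ferrule [array([186.3863, 202.47  ]), array([203.0919, 280.3974])] [0.6175 0.2868 0.0098] [-0.3076 -0.4414  0.4978  0.1326]
top [ 0.3246 -0.0337  1.59  ]
side [-0.139   0.6978  1.3232]
```

View pics/raw.png

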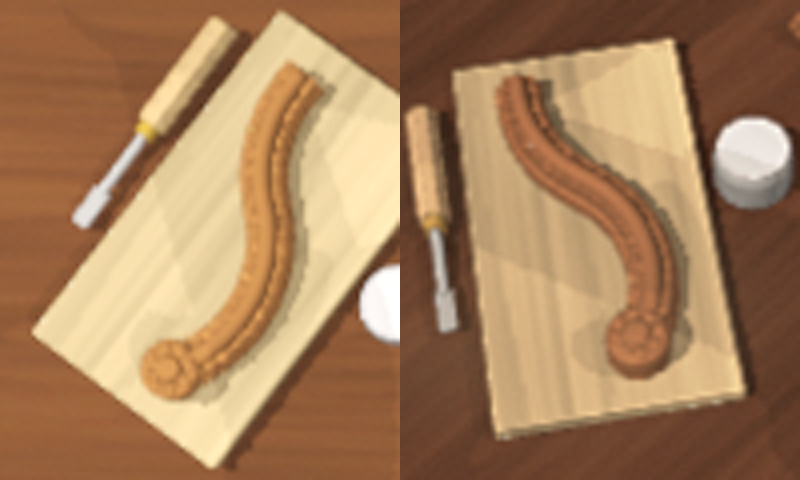

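The raw crops put the top-view board corners at N(280,10), W(33,332) and S(217,468). The side view has all four, at (453,72), (673,40), (747,395) and (497,438). I'll fit the board pose for each camera separately.

```bash
python3 - <<'E'
from h import *
from scipy.optimize import least_squares
C={"W":(.17,.095),"S":(.17,-.095),"N":(-.17,.095),"E":(-.17,-.095)}
T={"top":{"N":(220,172.5),"W":(158.3,253),"S":(204.3,287),"E":(265,206)},"side":{"N":(208.3,243),"E":(263.3,235),"S":(281.8,323.8),"W":(219.3,334.5)}}
def pts(p,ks,z,sg):
    c,s=np.cos(p[2]),np.sin(p[2])
    return [[p[0]+c*C[k][0]-s*C[k][1]*sg,p[1]+s*C[k][0]+c*C[k][1]*sg,z] for k in ks]
for sg in(1,-1):
  for n,t in T.items():
    f=lambda p:(proj(n,pts(p,t,.018,sg))-np.array(list(t.values()))).ravel()
    r=least_squares(f,[.55,.2,2.6],x_scale=[.01,.01,.1]);print(sg,n,r.x,r.fun.round(2),r.cost)
  # joint w/ z
  def f(p): return np.concatenate([(proj(n,pts(p,t,p[3],sg))-np.array(list(t.values()))).ravel() for n,t in T.items()])
  r=least_squares(f,[.55,.2,2.6,.018],x_scale=[.01,.01,.1,.01]);print(sg,r.x,r.fun.round(2))
E
```

```text
1 top [0.5291 0.1943 2.52  ] [ 45.56  32.3   44.54  33.86 -46.75 -34.92 -44.13 -34.15] 6383.887515970112
1 side [0.5288 0.1958 2.5397] [ 55.   -10.24 -55.15   6.23 -62.27   7.49  63.07 -13.99] 7158.591112053158
1 [ 0.5665  0.1825  2.5327 -0.1196] [ 49.84  28.47  55.16  23.76 -32.89 -41.5  -36.66 -34.76  51.96   4.95
 -54.19  20.65 -62.79  16.24  57.35  -4.05]
-1 top [0.5267 0.1935 2.5309] [ 0.45 -0.05 -0.32  0.38 -0.61  0.67  0.51 -1.08] 1.3481438312068037
-1 side [0.5219 0.2028 2.5342] [-0.17  0.4   0.22  0.11  0.3  -0.14 -0.35 -0.29] 0.2829318146057286
-1 [0.5289 0.1966 2.5324 0.0028] [ 0.05  0.4  -0.02  0.15 -0.69  0.04 -0.28 -0.99  0.52  0.78  0.33  0.66
 -0.   -0.55  0.1  -0.93]
```

Board position is about (0.525,0.198), but the cameras disagree by about 1 cm. I'll bring the closed fingers into view at a known pose to calibrate locally.

Call:
apply_moves(
  targets=[
    [0, 0, -0.5, 0, 0],
    [0, 0, -0.9, 0, 0],
    [0.3, -0.25, -0.6, 0, 0],
    [0.6, -0.5, 0, 0, 0],
    [0.75, -0.6, 0, 0, 0],
    [0.75, -0.6, 0, 0, 0],
    [0.75, -0.6, 0, 0, 0],
    [0.75, -0.6, 0, 0, 0],
    [0.75, -0.6, 0, 0, 0],
    [0.75, -0.6, 0, 0, 0],
  ],
  newtons=10,
)

```text
time_s: 0.93
tcp_pos: [0.3104, -0.3014, 0.3172]
tcp_rot: [[0.963, 0.271, -0.0], [0.271, -0.963, 0.0], [-0.0, -0.0, -1.0]]
ft_force: [0.7, -0.3, -0.3]
gripper_width: 0.335
finger_force: 0.0
```

Call:
apply_moves(
  targets=[
    [0.75, -0.6, 0, 0, 0],
    [0.75, -0.6, 0, 0, 0],
    [0.75, -0.6, 0, 0, 0],
    [0.75, -0.6, 0, 0, 0],
    [0.75, -0.6, 0, 0, 0],
    [0.75, -0.6, 0, 0, 0],
    [0.75, -0.6, 0, 0, 0],
    [0.75, -0.6, 0, 0, 0],
    [0.75, -0.6, 0, 0, 0],
    [0.75, -0.6, 0, 0, 0],
  ],
)

```text
time_s: 1.77
tcp_pos: [0.5341, 0.0111, 0.3171]
tcp_rot: [[0.962, 0.272, -0.001], [0.272, -0.962, 0.0], [-0.001, -0.0, -1.0]]
ft_force: [-0.0, -0.2, -0.1]
gripper_width: 0.003
finger_force: 0.0
```

Call:
apply_moves(
  targets=[
    [0.75, -0.6, 0, 0, 0],
    [0.75, -0.6, 0, 0, 0],
    [0.75, -0.6, 0, 0, 0],
    [0.4, -0.3, 0.3, 0, 0],
    [0, 0, 0.9, 0, 0],
    [0, 0, 1, 0, 0],
    [0, 0, 1, 0, 0],
    [0, 0, 0.9, 0, 0],
    [0, 0, 0.6, 0, 0],
    [0, 0, 0, 0, 0],
  ],
)

```text
time_s: 2.6
tcp_pos: [0.6083, 0.1187, 0.1227]
tcp_rot: [[0.962, 0.271, -0.013], [0.271, -0.962, -0.0], [-0.012, -0.003, -1.0]]
ft_force: [-0.3, 0.1, -0.2]
gripper_width: 0.006
finger_force: 0.0
```

Call:
apply_moves(
  targets=[
    [0.6, -0.4, 0, 0, 0],
    [0.6, -0.45, 0, 0, 0],
    [0, 0, 0, 0.95, 0],
    [0, 0, 0, 0.95, 0],
    [0, 0, 0, 0.95, 0],
    [0, 0, 0, 0.95, 0],
    [0, 0, 0, 0.95, 0],
    [0, 0, 0, 0.95, 0],
    [0, 0, 0, 0.95, 0],
    [0, 0, 0, 0.95, 0],
  ],
)

```text
time_s: 3.43
tcp_pos: [0.6507, 0.1645, 0.1316]
tcp_rot: [[0.944, -0.331, 0.002], [-0.331, -0.944, 0.0], [0.002, -0.001, -1.0]]
ft_force: [0.1, 0.1, 0.1]
gripper_width: 0.005
finger_force: 0.0
```

Call:
apply_moves(
  targets=[
    [0, 0, 0, 0, 0],
    [0, 0, 0, 0, 0],
  ],
)

```text
time_s: 3.6
tcp_pos: [0.6505, 0.1645, 0.131]
tcp_rot: [[0.946, -0.325, 0.002], [-0.325, -0.946, 0.0], [0.002, -0.001, -1.0]]
ft_force: [-0.5, 0.1, 0.0]
gripper_width: 0.003
finger_force: 0.0
```

```bash
python3 - <<'E'
from h import *
s=read_state();p=s["tcp_pos"];tip=p+.019*s["tcp_rot"][:,2];print(p,tip,s["tcp_rot"])
o=[]
for n in("side","top"):
    im=snapshot(n);cv2.imwrite(f"pics/{n}1.png",im);u=proj(n,tip)[0];print(n,u)
    c0,r0=(190,190) if n=="side" else (150,140)
    big=cv2.resize(im[r0:r0+150,c0:c0+100],None,fx=4,fy=4,interpolation=2)
    q=((u-[c0,r0]+.5)*4-.5).astype(int);cv2.circle(big,tuple(q.tolist()),2,(0,255,0),-1);o.append(big)
cv2.imwrite("pics/hover.png",np.hstack(o))
E
```

```text
[0.6505 0.1645 0.131 ] [0.6505 0.1645 0.112 ] [[ 0.9457 -0.325   0.0019]
 [-0.325  -0.9457  0.0001]
 [ 0.0018 -0.0008 -1.    ]]
side [222.3847 233.9066]
top [218.9242 186.6043]
```

View pics/hover.png

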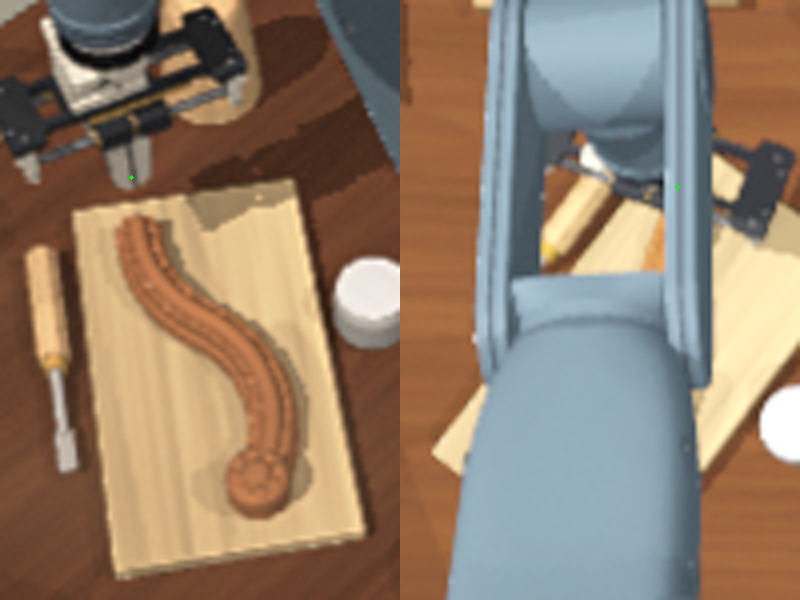

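The side view shows the fingertips centred near crop (129,184), against a prediction of (131,177). So the side camera agrees with the robot to about 3 mm. I'll rely on it and enlarge the bead on the crest plane.

```bash
python3 - <<'E'
from h import *
im=cv2.imread("pics/side0.png")
s=.0004; o=ortho("side",im,.70,.29,800,440,s,.048) # rows -x, cols -y
o=cv2.transpose(o) # rows -> -y, cols -> -x : u=(.70-x)/s, v=(.29-y)/s
l=cv2.cvtColor(o,cv2.COLOR_BGR2LAB);l[...,0]=cv2.createCLAHE(3,(4,4)).apply(l[...,0]);o=cv2.cvtColor(l,cv2.COLOR_LAB2BGR)
for k in range(0,800,50): cv2.line(o,(k,0),(k,8 if k%100 else 16),(255,255,255),1)
for k in range(0,440,50): cv2.line(o,(0,k),(8 if k%100 else 16,k),(255,255,255),1)
cv2.imwrite("pics/bead.png",o)
E
```

```text
(no output)
```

View pics/bead.png

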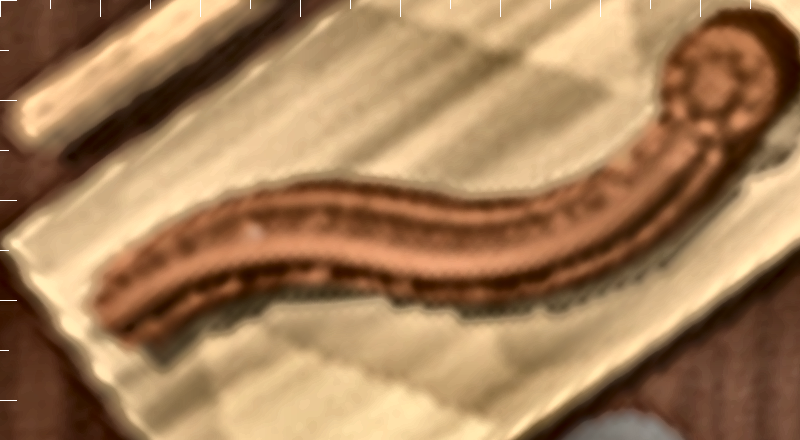

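The bead is the bright band running from about (112,315) through (330,245) and (450,260) to the rosette at (717,80). For a precise crest I'll fit a swept S-curve model to the moulding's silhouette in each camera.

```bash
cat > fit.py <<'E'
from h import *
from scipy.optimize import minimize
K=8
def curve(p,n=59):
    s=np.linspace(0,.29,n);k=np.interp(s,np.linspace(0,.29,5),p[3:]*10)
    th=p[2]+np.r_[0,np.cumsum((k[1:]+k[:-1])/2*np.diff(s))]
    m=(th[1:]+th[:-1])/2;d=np.diff(s)
    return s,np.c_[p[0]+np.r_[0,np.cumsum(np.cos(m)*d)],p[1]+np.r_[0,np.cumsum(np.sin(m)*d)]],th
def render(n,p,c0,r0,w,h):
    s,c,th=curve(p);N=np.c_[-np.sin(th),np.cos(th)]
    im=np.zeros((h*K,w*K),np.uint8)
    def px(P,z): return np.round(((proj(n,np.c_[P,np.full(len(P),z)])-[c0,r0]+.5)*K-.5)).astype(np.int32)
    for z in(.018,.0255,.033,.04):
        L,R=px(c-.02*N,z),px(c+.02*N,z)
        cv2.fillPoly(im,[np.r_[L,R[::-1]]],255)
    a=np.linspace(0,2*np.pi,60);D=c[-1]+.025*np.c_[np.cos(a),np.sin(a)]
    cv2.fillConvexPoly(im,cv2.convexHull(np.r_[px(D,.018),px(D,.048)]),255)
    return cv2.resize(im,(w,h),interpolation=cv2.INTER_AREA)/255.
def mask(n,c0,r0,w,h,B):
    im=cv2.imread(f"pics/{n}0.png")[r0:r0+h,c0:c0+w].astype(float)
    f=im[...,0]/(im[...,2]+1) # blue/red: pale board high, wood moulding low
    poly=np.zeros((h,w),np.uint8);cv2.fillConvexPoly(poly,(cv2.convexHull(np.array(B,np.float32))[:,0]-[c0,r0]).astype(np.int32),1)
    poly=cv2.erode(poly,np.ones((5,5)))
    v=f[poly>0].astype(np.float32);lo,hi=np.percentile(v,[8,75]);
    return np.clip((hi-f)/(hi-lo),0,1)*poly,lo,hi
BB={"top":([(220,172.5),(158,253),(204,287),(265,206)],(150,165,120,130)),"side":([(208,243),(263,235),(281.5,323.8),(219,334.5)],(200,230,90,110))}
if __name__=="__main__":
  out=[]
  for n,(B,g) in BB.items():
    M,lo,hi=mask(n,*g,B)
    f=lambda p:((render(n,p,*g)-M)**2).sum()
    p=np.array([.66,.16,2.5,.6,.6,0,-.6,-.6])
    simp=np.vstack([p]+[p+d for d in np.diag([.006,.006,.15,.3,.3,.3,.3,.3])])
    for i in range(3):
        r=minimize(f,p,method="Nelder-Mead",options=dict(initial_simplex=simp,maxfev=1500,xatol=1e-4,fatol=1e-2));p=r.x
        simp=np.vstack([p]+[p+d for d in np.diag([.002,.002,.04,.1,.1,.1,.1,.1])])
    s,c,th=curve(p);print(n,lo,hi,"cost",r.fun,"area",M.sum(),p)
    print(np.c_[[12,48,84,120,156,192,228,245,290],[[np.interp(q/1000,s,c[:,0]),np.interp(q/1000,s,c[:,1])] for q in (12,48,84,120,156,192,228,245,290)]])
    np.save(f"p_{n}.npy",p)
    im=cv2.resize(cv2.imread(f"pics/{n}0.png")[g[1]:g[1]+g[3],g[0]:g[0]+g[2]],None,fx=5,fy=5,interpolation=2)[:550,:400]
    if n=="top": im=cv2.resize(cv2.imread("pics/top0.png")[175:285,170:250],None,fx=5,fy=5,interpolation=2);o0=(170,175)
    else: o0=(200,230);im=im[:,:400]
    P=(proj(n,np.c_[c,np.full(len(c),.048)])-o0+.5)*5-.5
    cv2.polylines(im,[P.round().astype(np.int32)],False,(0,255,0),1)
    N=np.c_[-np.sin(th),np.cos(th)]
    for sg in(1,-1):
        P=(proj(n,np.c_[c+sg*.02*N,np.full(len(c),.04)])-o0+.5)*5-.5
        cv2.polylines(im,[P.round().astype(np.int32)],False,(255,0,0),1)
    out.append(im)
  cv2.imwrite("pics/fit.png",np.hstack(out))
E
time python3 fit.py
```

```text
Traceback (most recent call last):
  File "fit.py", line 35, in <module>
    r=minimize(f,p,method="Nelder-Mead",options=dict(initial_simplex=simp,maxfev=1500,xatol=1e-4,fatol=1e-2));p=r.x
  File "fit.py", line 31, in <lambda>
    f=lambda p:((render(n,p,*g)-M)**2).sum()
                 ~~~~~~^^^^^^^^
  File "fit.py", line 17, in render
    cv2.fillConvexPoly(im,cv2.convexHull(np.r_[px(D,.018),px(D,.048)]),255)
                                                          ~~^^^^^^^^
  File "fit.py", line 12, in px
    def px(P,z): return np.round(((proj(n,np.c_[P,np.full(len(P),z)])-[c0,r0]+.5)*K-.5)).astype(np.int32)
                                   ~~~~^^^^^^^^^^^^^^^^^^^^^^^^^^^^^^
  File "h.py", line 5, in proj
    m=camera_model(n);T=np.array(m["camera_from_world"])
ValueError: time passes only in moves, steps and waits

real	0m5.215s
user	0m3.164s
sys	0m0.186s
```

Too many `camera_model` calls, so I'll cache it.

```bash
sed -i 's/^np.set_print/import functools\ncamera_model=functools.cache(camera_model)\nnp.set_print/' h.py; time python3 fit.py
```

```text
top 0.38743454217910767 0.6929460763931274 cost 86.74378036238433 area 1270.6961039621176 [ 0.6685  0.1576  2.59    1.0239  0.3037 -0.138  -1.3964 -0.3469]
[[ 12.       0.6579   0.1632]
 [ 48.       0.6236   0.1737]
 [ 84.       0.5878   0.1772]
 [120.       0.5518   0.1776]
 [156.       0.5158   0.1778]
 [192.       0.4802   0.1826]
 [228.       0.4484   0.1989]
 [245.       0.4366   0.2111]
 [290.       0.4151   0.2504]]
side 0.41530054807662964 0.6066350936889648 cost 103.3178293461282 area 1156.0847986514773 [ 0.668   0.1631  2.614   0.6167  0.5858 -0.2853 -1.3038 -0.2647]
[[ 12.       0.6574   0.1687]
 [ 48.       0.6236   0.1808]
 [ 84.       0.588    0.1855]
 [120.       0.552    0.1848]
 [156.       0.516    0.1838]
 [192.       0.4805   0.1886]
 [228.       0.4486   0.2048]
 [245.       0.4365   0.2167]
 [290.       0.413    0.2549]]
real	0m3.455s
user	0m3.716s
sys	0m0.089s
```

View pics/fit.png

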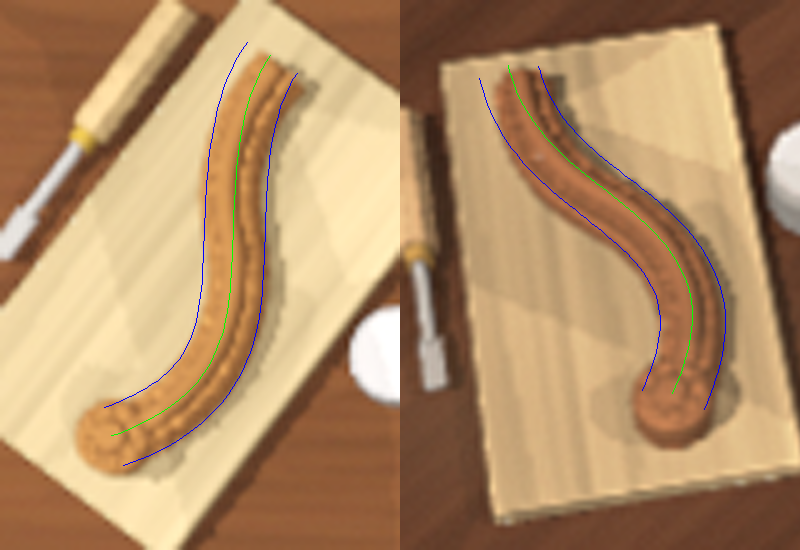

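The fit missed: it's off at the square end, where the real curve bends more. I'll refit with spline control points started from my readings, and leave length free as a check.

```bash
cat > fit2.py <<'E'
import fit
from fit import *
from scipy.interpolate import CubicSpline
from scipy.optimize import least_squares
uv=np.array([(105,318),(200,262),(330,245),(450,262),(560,240),(650,175),(717,80)],float)
P0=np.c_[.70-uv[:,0]*.0004,.29-uv[:,1]*.0004]
def curve(p,n=80):
    Q=p.reshape(-1,2);t=np.r_[0,np.cumsum(np.hypot(*np.diff(P0,axis=0).T))]
    cs=CubicSpline(t,Q);u=np.linspace(0,t[-1],n);c=cs(u);d=cs(u,1)
    return np.r_[0,np.cumsum(np.hypot(*np.diff(c,axis=0).T))],c,np.arctan2(d[:,1],d[:,0])
fit.curve=curve
S=[12,48,84,120,156,192,228,240,245]
out=[]
for n,(B,g) in BB.items():
    M,lo,hi=mask(n,*g,B);mid=(lo+hi)/2
    M=cv2.GaussianBlur(M,(0,0),.8)
    f=lambda d:(cv2.GaussianBlur(render(n,P0.ravel()+d,*g),(0,0),.8)-M).ravel()
    best=None
    d=np.zeros(14)
    def res(d,h):return f(d)
    for h in(.003,.001,.0007,.0004):
        # Gauss-Newton with explicit finite differences
        for it in range(6):
            J=np.stack([(f(d+e)-f(d-e))/(2*h) for e in np.eye(14)*h],1)
            r=f(d);st=-np.linalg.solve(J.T@J+50*np.eye(14),J.T@r)
            st=np.clip(st,-.006,.006)
            for a in(1,.5,.25):
                if (f(d+a*st)**2).sum()<(r**2).sum(): d=d+a*st;break
    s,c,th=curve(P0.ravel()+d);print(n,"cost",(f(d)**2).sum(),"length",s[-1])
    at=lambda q:np.c_[np.interp(q,s,c[:,0]),np.interp(q,s,c[:,1])]
    print(np.c_[S,at(np.array(S)/1000)]);print("end",c[-1]);np.save(f"c_{n}.npy",c)
    o0,k=((170,175) if n=="top" else (200,230)),5
    im=cv2.resize(cv2.imread(f"pics/{n}0.png")[o0[1]:o0[1]+110,o0[0]:o0[0]+80],None,fx=5,fy=5,interpolation=2)
    N=np.c_[-np.sin(th),np.cos(th)]
    for off,z,col in((0,.048,(0,255,0)),(.02,.04,(255,0,0)),(-.02,.04,(255,0,0))):
        q=(proj(n,np.c_[c+off*N,np.full(len(c),z)])-o0+.5)*5-.5
        cv2.polylines(im,[q.round().astype(np.int32)],False,col,1)
    out.append(im)
cv2.imwrite("pics/fit2.png",np.hstack(out))
E
python3 fit2.py
```

```text
top cost 17.07871928599269 length 0.28641928279452367
[[ 12.       0.6524   0.1584]
 [ 48.       0.6203   0.1744]
 [ 84.       0.5853   0.1823]
 [120.       0.5497   0.1779]
 [156.       0.514    0.1745]
 [192.       0.4791   0.1827]
 [228.       0.4481   0.2008]
 [240.       0.4394   0.209 ]
 [245.       0.436    0.2127]]
end [0.4154 0.2484]
side cost 33.569063756616764 length 0.2840070308446592
[[ 12.       0.6521   0.164 ]
 [ 48.       0.6208   0.1817]
 [ 84.       0.5857   0.1885]
 [120.       0.5498   0.186 ]
 [156.       0.514    0.1826]
 [192.       0.479    0.1897]
 [228.       0.4478   0.2075]
 [240.       0.4391   0.2157]
 [245.       0.4357   0.2194]]
end [0.415  0.2523]
```

View pics/fit2.png

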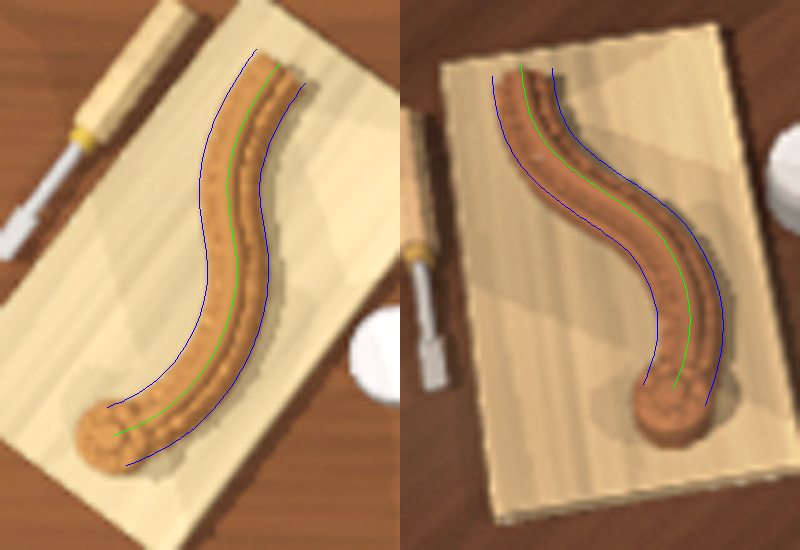

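The fit is good now, with lengths of 284–286 mm against 290. Left: the smooth bead band lies slightly left of the green line. I'll quantify two things: the bead's cross profile in each view, and the side camera's bias from the fingertip silhouette.

```bash
python3 - <<'E'
from h import *
import json
for n in("top","side"):
    c=np.load(f"c_{n}.npy");d=np.gradient(c,axis=0);d/=np.linalg.norm(d,axis=1)[:,None];N=np.c_[-d[:,1],d[:,0]]
    im=cv2.cvtColor(cv2.imread(f"pics/{n}0.png"),cv2.COLOR_BGR2GRAY)
    offs=np.arange(-.024,.0241,.002)
    V=[]
    for o in offs:
        u=proj(n,np.c_[c+o*N,np.full(len(c),.048)]).astype(np.float32)
        V.append(cv2.remap(im,u[None,:,0],u[None,:,1],cv2.INTER_LINEAR)[0])
    V=np.array(V,float);print(n,"N mid",N[35])
    print("off mm, s 15-75, 75-150, 150-230, rough")
    b=[V[:,a:e].mean(1) for a,e in((4,21),(21,42),(42,63))]
    print(np.c_[offs*1000,np.array(b).T,np.abs(np.diff(V[:,4:63],2,axis=1)).mean(1)].round(1))
# fingertip
s=read_state();R=s["tcp_rot"];p=s["tcp_pos"]
def box(ax,ay,z0,z1): return [p+R@[x,y,z] for x in(-ax,ax) for y in(-ay,ay) for z in(z0,z1)]
a=cv2.imread("pics/side0.png").astype(int);b=cv2.imread("pics/side1.png").astype(int)
D=np.abs(a-b).sum(2)
h=proj("side",box(.0075,.015,.019,.019));print("tip corners",h.round(1).tolist())
print("rows 226-242, cols 212-234");print(D[226:242,212:234])
E
```

```text
top N mid [ 0.1969 -0.9804]
off mm, s 15-75, 75-150, 150-230, rough
[[-24.  215.4 209.9 212.2   1.5]
 [-22.  214.2 207.  211.1   2.8]
 [-20.  206.  196.  202.9   3.8]
 [-18.  191.2 181.9 187.6   3.6]
 [-16.  175.2 170.7 173.2   3.7]
 [-14.  164.6 163.4 165.8   4.9]
 [-12.  159.6 160.3 163.2   6.4]
 [-10.  158.3 158.3 160.7   6.5]
 [ -8.  159.7 160.9 161.1   4.3]
 [ -6.  161.2 164.3 163.4   2.3]
 [ -4.  160.4 165.  163.9   1.7]
 [ -2.  155.1 160.5 160.    1.4]
 [  0.  144.6 150.6 150.8   2. ]
 [  2.  130.  135.5 136.6   1.6]
 [  4.  115.8 118.3 120.    2.6]
 [  6.  115.5 111.7 116.2   7.9]
 [  8.  132.1 128.  130.4  11. ]
 [ 10.  144.8 141.7 144.   10.6]
 [ 12.  140.1 138.  140.7   8.2]
 [ 14.  125.8 126.5 127.7   5.9]
 [ 16.  114.5 113.4 115.4   3.7]
 [ 18.  110.2 107.2 108.4   3.2]
 [ 20.  110.5 112.5 110.3   6.1]
 [ 22.  117.9 129.  124.9   5.9]
 [ 24.  129.8 143.5 143.9   4.1]]
side N mid [ 0.1183 -0.993 ]
off mm, s 15-75, 75-150, 150-230, rough
[[-24.  156.9 120.3 125.5   3.5]
 [-22.  142.7 124.7 123.1   4.2]
 [-20.  131.8 120.  124.4   3.6]
 [-18.  122.9 111.5 121.3   3.2]
 [-16
[... 1645 characters left out ...]
1  65 136 213 174  85  27  17
   23  19  21  18]
 [ 21  23  15  16  14  25  96 183 218 214 158  73 116 165  91  26  17  20
   24  29  25  26]
 [ 33  22  24  30  16  13  39 135 183 196 198  95  55  76  41  25  20  25
   13  33  23  12]
 [ 27  20  16  21  18  20  22  22  58 109 123  55  20  27  21  25  21  24
   23  26  16  17]
 [ 17  24  22  32  28  22  24  25  20  23  22  19  24  24  21  20  23  19
   15  26  33  38]
 [ 26  28  22  19  26  27  22  22  20  21  25  18  24  25  31  35  44  31
   36  37  51  49]
 [ 26  19  24  28  22  29  31  30  35  43  39  33  41  46  53  62  65  56
   54  57  62  58]
 [ 30  34  36  42  42  44  41  53  63  57  60  59  58  56  58  60  54  58
   56  55  56  58]]
```

The fingertip silhouette (cols 217.3–227.3, bottom row 237) matches its projection to about half a pixel, so the side camera is sound. The side-fit crest also matches the bead profile, so I'll use it. Next is the approach to bead0.

Call:
apply_moves(
  targets=[
    [0.05, 0.02, 0.2, 0, 0],
    [0, 0, 0.4, 0, 0],
    [0, 0, 0.4, 0, 0],
    [0, 0, 0.2, 0, 0],
    [0, 0, 0.1, 0, 0],
    [0, 0, 0.05, 0, 0],
    [0, 0, 0, 0, 0],
    [0, 0, 0, 0, 0],
  ],
)

```text
time_s: 4.37
tcp_pos: [0.6519, 0.1631, 0.0761]
tcp_rot: [[0.945, -0.327, 0.001], [-0.327, -0.945, 0.0], [0.001, -0.0, -1.0]]
ft_force: [-0.3, -0.9, -0.6]
gripper_width: -0.0
finger_force: 0.0
```

```bash
cat > plan.py <<'E'
from h import *
s=read_state();R=s["tcp_rot"];print(s["time_s"],s["tcp_pos"],"tipz",s["tcp_pos"][2]-.019,"F",s["ft_force"])
c=np.load("c_side.npy")-[0,.001];a=np.r_[0,np.cumsum(np.hypot(*np.diff(c,axis=0).T))]
i=np.argmin(np.hypot(*(c-s["tcp_pos"][:2]).T));print("s now",a[i],"off",s["tcp_pos"][:2]-c[i])
pos=s["tcp_pos"][:2]
for t in np.r_[.012:.24:.02,.24]:
    q=np.array([np.interp(t,a,c[:,k]) for k in(0,1)])
    if t>.012: print(round(t,3),q,"tool xy units",(R[:2,:2].T@(q-last))/.04,"per row/5",(R[:2,:2].T@(q-last))/.2)
    last=q
E
python3 plan.py
```

```text
4.3667 [0.6519 0.1631 0.0761] tipz 0.05709801505781316 F [-0.3077 -0.8537 -0.5835]
s now 0.012972047270970026 off [ 0.0006 -0.0005]
0.032 [0.6352 0.1738] tool xy units [-0.4862 -0.1158] per row/5 [-0.0972 -0.0232]
0.052 [0.6171 0.1821] tool xy units [-0.4971 -0.0478] per row/5 [-0.0994 -0.0096]
0.072 [0.5976 0.1866] tool xy units [-0.4965  0.0511] per row/5 [-0.0993  0.0102]
0.092 [0.5777 0.1875] tool xy units [-0.4785  0.1432] per row/5 [-0.0957  0.0286]
0.112 [0.5577 0.186 ] tool xy units [-0.4584  0.1992] per row/5 [-0.0917  0.0398]
0.132 [0.5379 0.1836] tool xy units [-0.45   0.218] per row/5 [-0.09    0.0436]
0.152 [0.518  0.1817] tool xy units [-0.4553  0.2064] per row/5 [-0.0911  0.0413]
0.172 [0.4981 0.1829] tool xy units [-0.48    0.1355] per row/5 [-0.096   0.0271]
0.192 [0.479  0.1887] tool xy units [-0.499   0.0182] per row/5 [-0.0998  0.0036]
0.212 [0.4609 0.1973] tool xy units [-0.4964 -0.0551] per row/5 [-0.0993 -0.011 ]
0.232 [0.4448 0.2091] tool xy units [-0.4769 -0.1473] per row/5 [-0.0954 -0.0295]
0.24 [0.4391 0.2147] tool xy units [-0.181 -0.085] per row/5 [-0.0362 -0.017 ]
```

Call:
apply_moves(
  targets=[
    [0, 0, 0.04, 0, 0],
    [0, 0, 0.04, 0, 0],
    [0, 0, 0.03, 0, 0],
    [0, 0, 0.02, 0, 0],
    [0, 0, 0.01, 0, 0],
    [0, 0, 0.01, 0, 0],
    [0, 0, 0, 0, 0],
  ],
)

```text
time_s: 4.95
tcp_pos: [0.6514, 0.1631, 0.0694]
tcp_rot: [[0.945, -0.327, -0.0], [-0.327, -0.945, 0.0], [-0.0, 0.0, -1.0]]
ft_force: [0.1, -0.7, 0.3]
gripper_width: 0.002
finger_force: 0.0
```

Call:
apply_moves(
  targets=[
    [0, 0, 0.01, 0, 0],
    [0, 0, 0.01, 0, 0],
    [0, 0, 0.01, 0, 0],
    [0, 0, 0, 0, 0],
  ],
)

```text
time_s: 5.28
tcp_pos: [0.6513, 0.1631, 0.0682]
tcp_rot: [[0.945, -0.327, -0.0], [-0.327, -0.945, 0.0], [-0.0, 0.0, -1.0]]
ft_force: [0.8, -0.4, -0.0]
gripper_width: 0.005
finger_force: 0.0
```

```bash
python3 - <<'E'
from h import *
s=read_state();tip=s["tcp_pos"]+.019*s["tcp_rot"][:,2];im=snapshot("side")
c0,r0=200,225
big=cv2.resize(im[r0:r0+60,c0:c0+80],None,fx=10,fy=10,interpolation=2)
f=lambda P:np.round((proj("side",P)-[c0,r0]+.5)*10-.5).astype(np.int32)
c=np.load("c_side.npy")-[0,.001]
cv2.polylines(big,[f(np.c_[c,np.full(len(c),.048)])],False,(0,255,0),1)
R=s["tcp_rot"];cv2.polylines(big,[f([tip+R@[x,y,0] for x,y in((-.0075,-.015),(.0075,-.015),(.0075,.015),(-.0075,.015))])],True,(255,0,0),1)
cv2.imwrite("pics/touch.png",big)
E
```

```text
(no output)
```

View pics/touch.png

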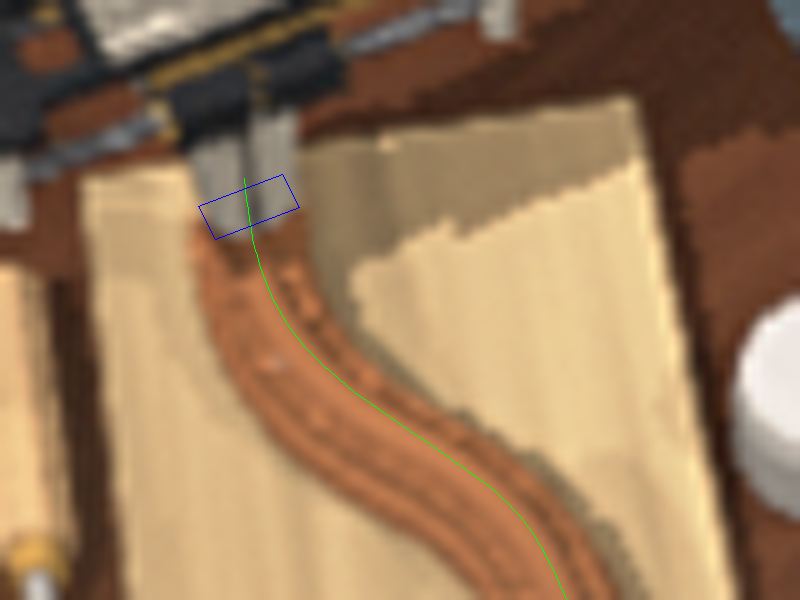

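The fingertips (rows 175–240, cols 200–300) sit over the bead's square-cut end with the seam on the crest line. I'll ease down to touch.

Call:
apply_moves(
  targets=[
    [0, 0, 0.01, 0, 0],
    [0, 0, 0.01, 0, 0],
    [0, 0, 0, 0, 0],
  ],
)

```text
time_s: 5.58
tcp_pos: [0.6513, 0.1631, 0.0674]
tcp_rot: [[0.945, -0.327, -0.0], [-0.327, -0.945, -0.0], [-0.0, 0.0, -1.0]]
ft_force: [1.2, -0.8, -0.8]
gripper_width: 0.01
finger_force: 0.0
```

Call:
apply_moves(
  targets=[
    [0, 0, 0.01, 0, 0],
    [0, 0, 0, 0, 0],
    [0, 0, 0, 0, 0],
  ],
)

```text
time_s: 5.83
tcp_pos: [0.6514, 0.1631, 0.0671]
tcp_rot: [[0.945, -0.327, 0.0], [-0.327, -0.945, 0.0], [0.0, -0.0, -1.0]]
ft_force: [-0.3, -0.3, -0.8]
gripper_width: 0.006
finger_force: 0.3
```

Call:
apply_moves(
  targets=[
    [0, 0, 0.01, 0, 0],
    [0, 0, 0, 0, 0],
    [0, 0, 0, 0, 0],
  ],
)

```text
time_s: 6.08
tcp_pos: [0.6514, 0.1631, 0.067]
tcp_rot: [[0.945, -0.327, 0.0], [-0.327, -0.945, 0.0], [0.0, -0.0, -1.0]]
ft_force: [-1.2, 0.1, 4.0]
gripper_width: 0.002
finger_force: 2.0
```

Contact at a tip height of 48 mm with 4 N. Now the stroke along the crest.

Call:
apply_moves(
  targets=[
    [-0.05, -0.012, 0, 0, 0],
    [-0.09, -0.022, 0, 0, 0],
    [-0.09, -0.022, 0, 0, 0],
    [-0.1, -0.024, 0, 0, 0],
    [-0.1, -0.022, 0, 0, 0],
    [-0.1, -0.016, 0, 0, 0],
  ],
)

```text
time_s: 6.58
tcp_pos: [0.6331, 0.1747, 0.067]
tcp_rot: [[0.945, -0.327, 0.001], [-0.327, -0.945, 0.0], [0.001, -0.0, -1.0]]
ft_force: [3.6, -1.0, 3.3]
gripper_width: 0.003
finger_force: 1.9
```

```bash
python3 plan.py | head -2
```

```text
6.5833 [0.6331 0.1747 0.067 ] tipz 0.04804170837709763 F [ 3.6374 -1.0465  3.3413]
s now 0.035589896176395776 off [ 0.001  -0.0007]
```

Call:
apply_moves(
  targets=[
    [-0.09, -0.015, -0.003, 0, 0],
    [-0.1, -0.012, 0, 0, 0],
    [-0.1, -0.009, 0, 0, 0],
    [-0.1, -0.004, 0, 0, 0],
    [-0.1, 0.003, 0, 0, 0],
  ],
)

```text
time_s: 7.0
tcp_pos: [0.6148, 0.1825, 0.067]
tcp_rot: [[0.945, -0.327, 0.001], [-0.327, -0.945, 0.0], [0.001, -0.0, -1.0]]
ft_force: [4.1, -1.4, 4.4]
gripper_width: 0.003
finger_force: 2.2
```

```bash
python3 plan.py | head -2
```

```text
7.0 [0.6148 0.1825 0.067 ] tipz 0.04799594023340305 F [ 4.1027 -1.3753  4.4449]
s now 0.055505098385820024 off [ 0.0011 -0.0007]
```

Call:
apply_moves(
  targets=[
    [-0.1, 0.004, -0.004, 0, 0],
    [-0.1, 0.008, -0.002, 0, 0],
    [-0.1, 0.012, 0, 0, 0],
    [-0.1, 0.016, 0, 0, 0],
  ],
)

```text
time_s: 7.33
tcp_pos: [0.5989, 0.1862, 0.0671]
tcp_rot: [[0.945, -0.327, 0.0], [-0.327, -0.945, 0.0], [0.0, -0.0, -1.0]]
ft_force: [3.0, -1.1, 4.5]
gripper_width: 0.003
finger_force: 2.0
```

```bash
python3 plan.py | head -2
```

```text
7.3333 [0.5989 0.1862 0.0671] tipz 0.0480601084554617 F [ 3.0391 -1.0804  4.4636]
s now 0.07177434720150584 off [ 0.001  -0.0004]
```

Call:
apply_moves(
  targets=[
    [-0.097, 0.022, -0.004, 0, 0],
    [-0.096, 0.026, -0.001, 0, 0],
    [-0.095, 0.03, 0, 0, 0],
    [-0.094, 0.034, 0, 0, 0],
    [-0.093, 0.036, 0, 0, 0],
  ],
)

```text
time_s: 7.75
tcp_pos: [0.5787, 0.1867, 0.0671]
tcp_rot: [[0.945, -0.327, -0.001], [-0.327, -0.945, 0.0], [-0.001, 0.0, -1.0]]
ft_force: [1.7, 0.3, 3.0]
gripper_width: 0.003
finger_force: 1.5
```

```bash
python3 plan.py | head -2
```

```text
7.75 [0.5787 0.1867 0.0671] tipz 0.048050371187296895 F [1.6501 0.318  3.0104]
s now 0.08933273084735394 off [-0.0017 -0.0009]
```

Call:
apply_moves(
  targets=[
    [-0.092, 0.031, 0, 0, 0],
    [-0.092, 0.033, 0, 0, 0],
    [-0.092, 0.035, 0, 0, 0],
    [-0.091, 0.038, 0, 0, 0],
    [-0.091, 0.041, 0, 0, 0],
  ],
)

```text
time_s: 8.17
tcp_pos: [0.5591, 0.1859, 0.0671]
tcp_rot: [[0.945, -0.327, -0.0], [-0.327, -0.945, 0.0], [-0.0, 0.0, -1.0]]
ft_force: [1.5, -0.1, 1.6]
gripper_width: 0.004
finger_force: 1.2
```

```bash
python3 plan.py | head -2
```

```text
8.1667 [0.5591 0.1859 0.0671] tipz 0.04808799110729249 F [ 1.5491 -0.0783  1.6242]
s now 0.10943699083825273 off [-0.0012 -0.0004]
```

Call:
apply_moves(
  targets=[
    [-0.09, 0.041, 0.003, 0, 0],
    [-0.09, 0.042, 0.001, 0, 0],
    [-0.09, 0.042, 0, 0, 0],
    [-0.09, 0.043, 0, 0, 0],
    [-0.09, 0.043, 0, 0, 0],
  ],
)

```text
time_s: 8.58
tcp_pos: [0.5395, 0.1838, 0.067]
tcp_rot: [[0.945, -0.327, -0.0], [-0.327, -0.945, 0.0], [-0.0, 0.0, -1.0]]
ft_force: [2.6, 0.5, 2.2]
gripper_width: 0.003
finger_force: 1.2
```

```bash
python3 plan.py | head -2
```

```text
8.5833 [0.5395 0.1838 0.067 ] tipz 0.048036436752911124 F [2.5677 0.511  2.2258]
s now 0.13095016009008442 off [0.0005 0.    ]
```

Call:
apply_moves(
  targets=[
    [-0.09, 0.043, 0.001, 0, 0],
    [-0.09, 0.043, 0, 0, 0],
    [-0.09, 0.042, 0, 0, 0],
    [-0.091, 0.041, 0, 0, 0],
    [-0.091, 0.039, 0, 0, 0],
  ],
)

```text
time_s: 9.0
tcp_pos: [0.5198, 0.1818, 0.067]
tcp_rot: [[0.945, -0.327, 0.0], [-0.327, -0.945, -0.0], [0.0, -0.0, -1.0]]
ft_force: [1.7, 0.7, 2.5]
gripper_width: 0.006
finger_force: 1.3
```

```bash
python3 plan.py | head -2
```

```text
9.0 [0.5198 0.1818 0.067 ] tipz 0.048041477830084015 F [1.7237 0.6657 2.5083]
s now 0.15072247785841567 off [0.0005 0.    ]
```

Call:
apply_moves(
  targets=[
    [-0.093, 0.036, 0, 0, 0],
    [-0.095, 0.031, 0, 0, 0],
    [-0.096, 0.028, 0, 0, 0],
    [-0.097, 0.024, 0, 0, 0],
    [-0.097, 0.019, 0, 0, 0],
  ],
)

```text
time_s: 9.42
tcp_pos: [0.4999, 0.1828, 0.067]
tcp_rot: [[0.945, -0.327, 0.0], [-0.327, -0.945, -0.0], [0.0, 0.0, -1.0]]
ft_force: [2.6, -0.1, 3.6]
gripper_width: 0.007
finger_force: 1.4
```

```bash
python3 plan.py | head -2
```

```text
9.4167 [0.4999 0.1828 0.067 ] tipz 0.04804122403954454 F [ 2.5614 -0.0935  3.6295]
s now 0.16890870464453056 off [-0.0012  0.0005]
```

Call:
apply_moves(
  targets=[
    [-0.098, 0.015, -0.001, 0, 0],
    [-0.1, 0.009, -0.001, 0, 0],
    [-0.1, 0.004, 0, 0, 0],
    [-0.1, 0.002, 0, 0, 0],
    [-0.1, -0.002, 0, 0, 0],
  ],
)

```text
time_s: 9.83
tcp_pos: [0.4805, 0.1884, 0.067]
tcp_rot: [[0.945, -0.327, -0.0], [-0.327, -0.945, -0.0], [-0.0, 0.0, -1.0]]
ft_force: [2.2, -0.4, 2.5]
gripper_width: 0.005
finger_force: 1.2
```

```bash
python3 plan.py | head -2
```

```text
9.8333 [0.4805 0.1884 0.067 ] tipz 0.04803680302292694 F [ 2.1627 -0.4081  2.5351]
s now 0.1890966924290621 off [-0.0011  0.0007]
```

Call:
apply_moves(
  targets=[
    [-0.1, -0.002, 0, 0, 0],
    [-0.1, -0.006, 0, 0, 0],
    [-0.099, -0.008, 0, 0, 0],
    [-0.099, -0.012, 0, 0, 0],
    [-0.099, -0.016, 0, 0, 0],
  ],
)

```text
time_s: 10.25
tcp_pos: [0.4624, 0.1966, 0.067]
tcp_rot: [[0.945, -0.327, -0.0], [-0.327, -0.945, -0.0], [-0.0, 0.0, -1.0]]
ft_force: [1.0, -1.1, 2.8]
gripper_width: 0.005
finger_force: 1.1
```

```bash
python3 plan.py | head -2
```

```text
10.25 [0.4624 0.1966 0.067 ] tipz 0.048037051163155584 F [ 1.0342 -1.1408  2.8076]
s now 0.20932020004125362 off [-0.0009  0.0006]
```

Call:
apply_moves(
  targets=[
    [-0.098, -0.02, 0, 0, 0],
    [-0.097, -0.024, 0, 0, 0],
    [-0.096, -0.028, 0, 0, 0],
    [-0.095, -0.031, 0, 0, 0],
    [-0.094, -0.034, 0, 0, 0],
    [-0.09, -0.036, 0, 0, 0],
    [-0.07, -0.033, 0, 0, 0],
    [-0.035, -0.018, 0, 0, 0],
    [0, 0, 0, 0, 0],
  ],
)

```text
time_s: 11.0
tcp_pos: [0.4397, 0.2142, 0.067]
tcp_rot: [[0.945, -0.327, -0.001], [-0.327, -0.945, 0.0], [-0.001, 0.0, -1.0]]
ft_force: [-0.6, 0.6, 3.5]
gripper_width: 0.007
finger_force: 1.5
```

```bash
python3 plan.py | head -2; python3 - <<'E'
from h import *
s=read_state();tip=s["tcp_pos"]+.019*s["tcp_rot"][:,2];im=snapshot("side")
c0,r0=210,260
big=cv2.resize(im[r0:r0+60,c0:c0+80],None,fx=10,fy=10,interpolation=2)
f=lambda P:np.round((proj("side",P)-[c0,r0]+.5)*10-.5).astype(np.int32)
R=s["tcp_rot"];cv2.polylines(big,[f([tip+R@[x,y,0] for x,y in((-.0075,-.015),(.0075,-.015),(.0075,.015),(-.0075,.015))])],True,(255,0,0),1)
# board shift check vs first picture: bottom area template
a=cv2.imread("pics/side0.png");t=a[300:340,212:290]
r=cv2.matchTemplate(im[292:348,204:298],t,cv2.TM_CCOEFF_NORMED);print(cv2.minMaxLoc(r))
cv2.imwrite("pics/end.png",big)
E
```

```text
11.0 [0.4397 0.2142 0.067 ] tipz 0.04802527809213754 F [-0.6187  0.6116  3.4844]
s now 0.23726219725579567 off [-0.0013  0.0015]
(0.06227497756481171, 0.9940142035484314, (0, 0), (8, 8))
```

View pics/end.png

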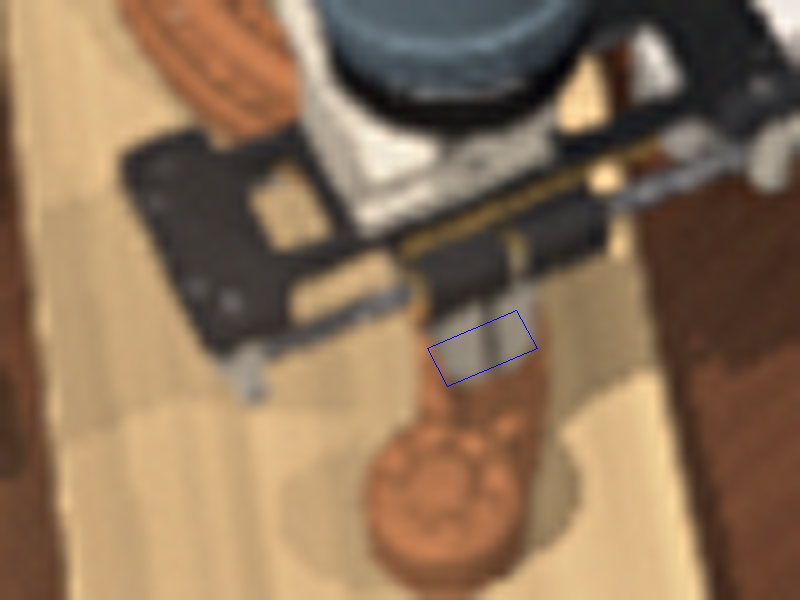

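The fingertips (rows 310–387) sit on the crest just short of the rosette (rim near row 425), and the board has not moved (template shift 0). Lifting away.

Call:
apply_moves(
  targets=[
    [0, 0, -0.05, 0, 0],
    [0, 0, -0.2, 0, 0],
    [0, 0, -0.5, 0, 0],
    [0, 0, -0.8, 0, 0],
    [0, 0, -0.8, 0, 0],
    [0, 0, -0.8, 0, 0],
    [0, 0, -0.5, 0, 0],
    [0, 0, -0.2, 0, 0],
    [0, 0, 0, 0, 0],
    [0, 0, 0, 0, 0],
  ],
)

```text
time_s: 11.88
tcp_pos: [0.4398, 0.2136, 0.2204]
tcp_rot: [[0.945, -0.327, -0.001], [-0.327, -0.945, -0.0], [-0.001, 0.0, -1.0]]
ft_force: [-0.4, 1.0, -1.0]
gripper_width: 0.005
finger_force: 0.0
```

```bash
python3 - <<'E'
from h import *
s=read_state();print(s["time_s"],s["tcp_pos"],s["ft_force"],abs(s["joint_vel"]).max())
print(close_job())
E
```

```text
11.8833 [0.4398 0.2136 0.2204] [-0.3681  0.9632 -1.0118] 0.026518687049661944
the job is handed in; nothing more can be done
None
```

The closed fingertips ran along the bead's crest from the square-cut end to about 1 cm short of the rosette's rim, then lifted away. Contact read 1.6–4.5 N at every check, the board's rosette end showed no shift in the side view just before lift-off, and I handed the job in at 11.9 s.

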